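# Load a board carrier into the tester past its sprung gate

### The job

Press the red paddle of the board tester down with one fingertip to swing the yellow gate up, and, still holding it open, push the board carrier along the chute by its orange push plate with another fingertip of the same hand, under the gate and fully home against the end stop. Then let go so that the gate swings shut behind the board. Nothing is to be grasped or lifted: the carrier stays down in the chute and must not hit or be hit by the gate, and the other things on the bench are left where they are.

Things in the scene. Friction and masses are not known exactly. Their poses are not given: they have to be found in the camera images.
- station: Board tester, fixed to the bench. Origin at bench height on the chute's centre line, below the shut gate; z up; the carrier travels to local +y. Aluminium base plate 6 mm thick, x -40 to 110, y -310 to 240 mm. A grey tester head 90 mm tall stands at the end, y 117 to 237 mm.
- chute_floor (a point): Point on the chute's white floor at station x = 0, y = 0, 8 mm above the bench. The chute is a straight channel along station y, from -276 mm to the end stop at +110 mm, 58 mm wide inside; aluminium side walls 6 mm thick, tops 30 mm above the bench.
- end_stop (a point): Middle of the face of the black end stop that closes the chute, at station y = +110 mm, 23 mm above the bench (the stop is 38 mm tall over the bench).
- gate: Spring gate: yellow panel over the chute and red paddle outside it, one rigid piece on a hinge. Origin on the hinge axis at station x = +40, y = 0, 50 mm above the bench. The hinge is a steel rod 8 mm thick along station y, from -300 to +10 mm, outside the chute wall, on two posts 12 mm wide with tops 56 mm above the bench, at y -303 and +12 mm.
- gate_angle (a joint): Angle of gate and paddle about the hinge, rad: 0 = shut, 1.05 = wide open (hard stop); it grows as the paddle is pressed down. The tray passes freely below the panel from 0.55 up. A spring shuts it: about 3 N on the paddle's middle to start, 4 to 6 N at 0.85 rad; let go, it swings shut at once. The carrier cannot push the gate open.
- panel (a point): Middle of the yellow gate panel, 45 mm across the chute, 4 mm thick, 28 mm tall, on an arm from the hinge. Shut, it hangs across the chute at station y = 0, x -27 to +18 mm, from 50 down to 22 mm above the bench. Open, it is tilted up over the chute, reaching up to 110 mm above the bench.
- paddle (a point): Middle of the top of the red plate with black rubber strip that works the gate: station y -300 to -20 mm, reaching 4 to 47 mm out from the hinge axis to station +x, 4 mm thick. Shut, it slopes up outwards by 0.35 rad (outer edge 68 mm above the bench); at gate 0.85 it slopes down by 0.5 rad (top 36 mm high at 30 mm out). A fingertip slides along it.
- carrier: Board carrier loose in the chute, 0.18 to 0.35 kg, axes parallel to the station's, origin at the underside centre of its black tray with green board: 54 wide (x), 80 long (y), 26 mm tall. It starts before the gate. Home (tray against the end stop) its origin is at station y = +70 mm, the tray past the gate; the gate then shuts above the low tail.
- push_plate (a point): Middle of the rear face of the carrier's upright orange push plate, at carrier y = -156 mm, 45 mm above the chute floor. The plate is 50 mm wide (x), 6 mm thick, its top 70 mm above the bench; a flat tail 30 mm wide, 6 mm thick joins it to the tray. Push here to station +y; with the carrier home this face is at station y = -86 mm, still before the gate.
- screwdriver: Screwdriver lying on the bench, 160 mm long. Bystander.
- spool: Solder spool with black flanges standing on its end, 56 mm wide, 38 mm tall. Bystander.
- jar: Small amber jar, 38 mm wide, 42 mm tall. Bystander.
- tin: Brass tip-cleaner tin, open, 56 mm wide, 35 mm tall. Bystander.
- parts_tray: Blue parts tray, 60 by 80 mm, 22 mm tall. Bystander.
- mouse: Black computer mouse, 105 by 60 mm, 32 mm tall. Bystander.
- solvent: White bottle with red cap, 44 mm wide, 90 mm tall. Bystander.

How it is judged:
By the outcome, as a careful person would: the job done as asked, in the order asked, and still so for the second after the job is handed in, with the robot touching nothing.
It also fails if it takes over 42 s, if anything falls off the work surface, if the arm or the gripper's body presses on something with over 40 N, if the wrist force passes 120 N, or if a joint passes its speed limit or range.

### The arm

A 6-joint arm with a two-finger parallel gripper is mounted at the origin on the work surface. World frame = base frame: x ahead of the robot, y to its left, z up, the work surface at z = 0. Lengths are in m, angles in degrees, forces in N, time in s.
With the tool pointing down it reaches from about 0.325 to 0.85 m from the base axis. Payload 15.5 kg.
Tool frame: the origin (TCP) lies midway between the tips of the shut fingers; the grasp point (between the pads) lies 19 mm behind it; z points along the fingers, y is the line along which they close (so a half turn about z gives the same grasp; the last joint's range is limited). The gripper opens to 91 mm and grips with 3 to 60 N. Pads are 32 mm wide; open, the fingers measure 118 mm over their backs; the gripper's body (76 mm by 178 mm) begins 60 mm behind the grasp point.
Start: joints at [69.471, 28.281, 77.091, -0, 74.628, -5.472], TCP at [0.162, 0.604, 0.179] pointing down, gripper open.
Joint ranges: [-166.48, 166.48], [-47.26, 123.95], [12.59, 153.08], [-70.14, 250.14], [6.76, 159.57], [-176.63, 176.63]. Speed limits (degrees/s): [108.29, 108.29, 147.25, 172.46, 172.46, 172.46].

### API

Orientations are given as a 3x3 rotation matrix whose columns are the frame's x, y, z axes.
In Python, from bench import ctrl gives the robot as it stands. The module is installed in compiled form; this text tells all that it offers. Calls block until the motion is done:
- ctrl.goto(position, orientation): joint-space move of the TCP to a pose.
- ctrl.move_l(position, vel=0.15, ori=None, contact_N=None): straight line of the TCP; ori=None keeps the orientation; vel is the mean speed in m/s. With contact_N (N) it stops when the force on the tool has changed by that much, and returns True; else False.
- ctrl.movej(angles): joint-space move.
- ctrl.command_gripper(opening): opening from 0.0 (shut) to 1.0 (fully open); the grip force is fixed at half the most; returns when the fingers have stopped.
- ctrl.sleep(seconds).
- ctrl.ik(position, orientation): joint angles nearest the present ones, or None.
- ctrl.read_camera(name): name is "scene" or "top"; returns the picture (384x512x3 uint8, blue, green, red); there is no depth.
- ctrl.camera_params(name): a dict with "fx", "fy", "cx", "cy" (pixels), "pose" (4x4, takes a point from camera to world coordinates). Camera axes: x right, y up, looking along -z (the intrinsics and any distortion apply to the point x, -y, -z); pixel columns grow to the right and rows downward; lengths in m; the calibration is good to about 2 mm. A picture is of the moment at which its call begins. camera_params takes no time and is no camera call.
A pose or a line that the arm cannot do raises ctrl.MotionError and nothing moves.
- ctrl.sign_off(): hands the job in; it is judged then, once.
Readings, each from a call of its own:
- ctrl.current_t(): time.
- ctrl.current_q(): joint angles.
- ctrl.current_dq(): joint speeds.
- ctrl.current_effort(): joint torques, N m.
- ctrl.current_tool_pos(): TCP position.
- ctrl.current_eef_rot(): TCP orientation.
- ctrl.current_contact_force(): force on the tool from outside, world axes, zero at the start.
- ctrl.current_wrist_torque(): the same for the moment, N m.
- ctrl.current_grip_width(): opening from 0.0 (shut) to 1.0 (fully open).
- ctrl.current_grasp_force(): force on a finger pad.
Only numpy, scipy, OpenCV 4.12 (cv2) and the standard library are available. Lean on these libraries where they do the work, as an engineer would, in place of code of your own. Each camera call takes 0.05 s, during which the arm holds its last target. There are 200 camera calls.

## Working session

There is one attempt and no reset: what is moved stays moved. The work goes in short steps, each a Python script; the robot and the scene stay as the last script left them, time stands still between calls to the robot, and variables do not carry over. Pictures are saved under pics/ and viewed, at most 10 in all, crops included, and the job is handed in when it is done.

```bash
mkdir -p pics
python3 - <<'E'
from bench import ctrl
import cv2
for n in("scene","top"):
    cv2.imwrite(f"pics/{n}0.png",ctrl.read_camera(n)); p=ctrl.camera_params(n); print(n,p)
print(ctrl.current_t(),ctrl.current_eef_rot())
E
```

```text
scene {'fx': 371.88266443998015, 'fy': 371.88266443998015, 'cx': 254.02314417498832, 'cy': 192.23532788279516, 'pose': array([[-0.72942482, -0.5324564 ,  0.42945269,  0.91638219],
       [ 0.684021  , -0.56094582,  0.46632076,  0.39253743],
       [-0.00739578,  0.6339006 ,  0.77337917,  0.78309571],
       [ 0.        ,  0.        ,  0.        ,  1.        ]])}
top {'fx': 405.3443905213323, 'fy': 405.3443905213323, 'cx': 255.87267985179312, 'cy': 191.73844729493842, 'pose': array([[ 0.02775428,  0.9941486 , -0.10439472,  0.42131317],
       [-0.99958498,  0.028408  ,  0.00478008, -0.03376694],
       [ 0.00771775,  0.10421873,  0.99452446,  1.26618397],
       [ 0.        ,  0.        ,  0.        ,  1.        ]])}
0.1 [[-9.65666111e-01  2.59786122e-01 -3.64085604e-04]
 [ 2.59786363e-01  9.65665575e-01 -1.02080830e-03]
 [ 8.63931056e-05 -1.08034445e-03 -9.99999413e-01]]
```

View pics/scene0.png

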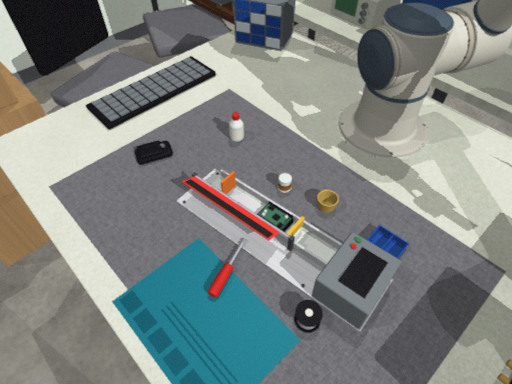

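View pics/top0.png

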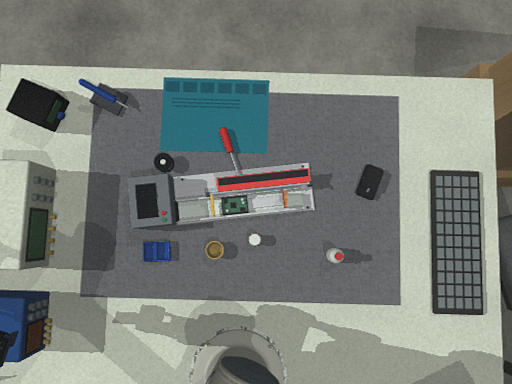

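The scene shows the tester with its paddle on the far side from the robot. In the top view it lies along y (gate at about px 212,205, orange plate at about 285,199, head at 150,200). I'll zoom in on both.

Run:
```python
import cv2
a=cv2.imread("pics/top0.png")[150:240,120:320]; cv2.imwrite("pics/topc.png",cv2.resize(a,None,fx=4,fy=4,interpolation=cv2.INTER_CUBIC))
a=cv2.imread("pics/scene0.png")[160:330,170:410]; cv2.imwrite("pics/scenec.png",cv2.resize(a,None,fx=3.3,fy=3.3,interpolation=cv2.INTER_CUBIC))
```

```text
(no output)
```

View pics/topc.png

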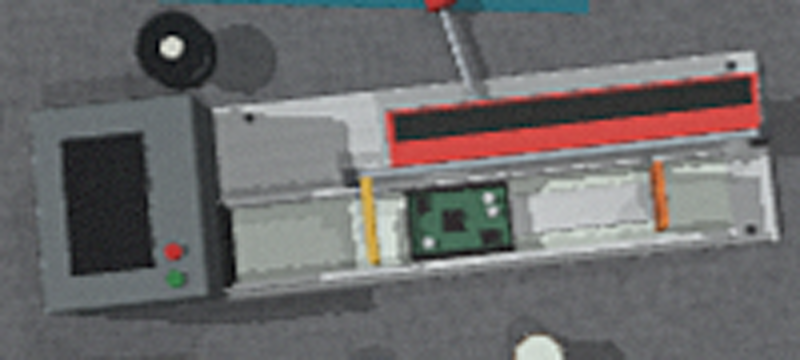

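View pics/scenec.png

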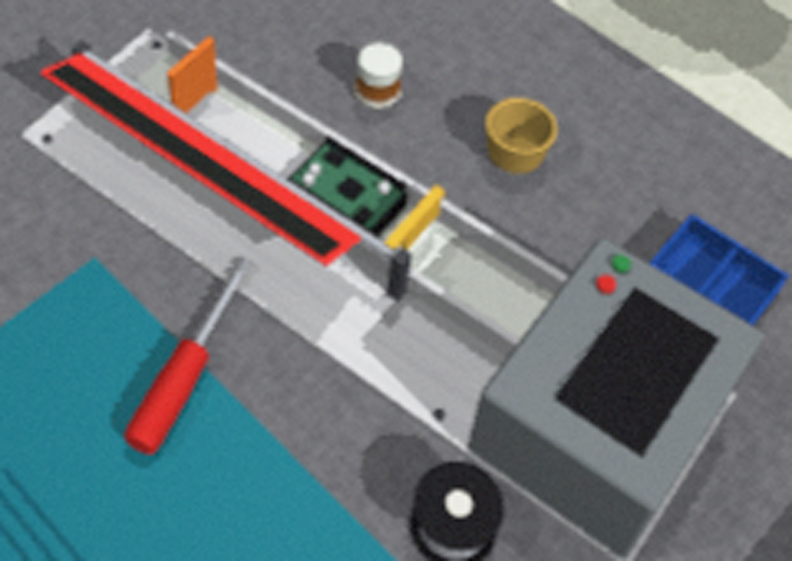

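Both crops are clear: paddle corners, plate corners, gate top and orange plate top are all readable. Next I'll fit the station pose from both views.

```bash
cat > est.py <<'E'
import numpy as np
from scipy.optimize import least_squares
from bench import ctrl
C={n:ctrl.camera_params(n) for n in("scene","top")}
def proj(n,P):
    c=C[n]; q=(P-c["pose"][:3,3])@c["pose"][:3,:3]
    return np.c_[c["cx"]+c["fx"]*q[:,0]/-q[:,2], c["cy"]-c["fy"]*q[:,1]/-q[:,2]]
def world(s,P):
    c,n=np.cos(s[2]),np.sin(s[2]); P=np.asarray(P,float)/1000
    return np.c_[s[0]+c*P[:,0]-n*P[:,1], s[1]+n*P[:,0]+c*P[:,1], P[:,2]]
E
python3 - <<'E'
from est import *
T=[(110,-310,6,754,52),(-40,-310,6,778,240),(84,-300,68,757,73),(84,-20,68,388,112),(44,-20,53,391,166),(-27,0,50,375,264),(18,0,50,366,178)]
S=[(110,-310,6,24,135),(-40,-310,6,152,30),(84,-300,68,42,72),(84,-20,68,330,264),(44,-20,53,360,238),(110,240,6,628,557),(40,12,56,402,252)]
T=np.array(T,float);S=np.array(S,float)
T[:,3:]=(T[:,3:]+.5)/4-.5+[120,150]; S[:,3:]=(S[:,3:]+.5)/3.3-.5+[170,160]
pl={"top":np.array([660,196.]),"scene":np.array([192,55.])}
pt=(pl["top"]+.5)/4-.5+[120,150]; ps=(pl["scene"]+.5)/3.3-.5+[170,160]
def f(v):
    s=v[:3]; P=world(s,[[0,v[3],70]])
    return np.r_[(proj("top",world(s,T[:,:3]))-T[:,3:]).ravel(),(proj("scene",world(s,S[:,:3]))-S[:,3:]).ravel(),(proj("top",P)-pt).ravel(),(proj("scene",P)-ps).ravel()]
r=least_squares(f,[.4,.1,.1,-200],loss="soft_l1",x_scale=[.1,.1,.1,100])
print(r.x); print(np.round(r.fun.reshape(-1,2),1).tolist())
np.save("s.npy",r.x)
E
```

```text
[ 5.01100424e-01  9.12625284e-02  1.35579421e-01 -2.17750088e+02]
[[-0.3, -0.5], [-0.5, -0.2], [-0.5, -0.5], [-1.4, -0.4], [-0.4, -0.1], [-0.6, -0.3], [0.2, 6.3], [-0.7, -1.2], [-1.1, -1.5], [-0.1, -1.5], [-0.7, -1.2], [0.5, -1.3], [0.2, 1.6], [0.0, -0.1], [-0.2, -0.6], [0.2, -0.9]]
```

```bash
cat >> est.py <<'E'
s=np.load("s.npy") if __import__("os").path.exists("s.npy") else None
def w(x,y,z): return world(s,[[x,y,z]])[0]
c_,n_=np.cos(s[2]),np.sin(s[2])
R=np.array([[-n_,c_,0],[c_,n_,0],[0,0,-1.]])
R2=R@np.diag([-1,-1,1.])
def st():
    p=ctrl.current_tool_pos()-[s[0],s[1],0]; f=ctrl.current_contact_force()
    M=np.array([[c_,n_,0],[-n_,c_,0],[0,0,1]]); return np.round(M@p*1000,1),np.round(M@f,2),round(ctrl.current_t(),2)
E
python3 - <<'E'
from est import *
import cv2
q=ctrl.current_q()
for A in(R,R2): print(np.round(ctrl.ik(w(39,-251,110),A),1))
best=min((R,R2),key=lambda A:abs(np.array(ctrl.ik(w(39,-251,110),A))[5]-q[5]))
np.save("R.npy",best)
ctrl.goto(w(39,-251,110),best); print(st())
ctrl.command_gripper(0.6); print(st(),ctrl.current_grip_width())
for n in("scene","top"):
    I=ctrl.read_camera(n)
    I=I[110:290,150:390] if n=="scene" else I[140:250,200:340]
    cv2.imwrite(f"pics/{n}1.png",cv2.resize(I,None,fx=3.2,fy=3.2,interpolation=cv2.INTER_CUBIC))
E
```

```text
[-20.6  30.   86.3  -0.   63.7 -28.4]
[-20.6  30.   86.3  -0.   63.7 151.6]
(array([  39.3, -250.4,  110.1]), array([-0.24,  0.73, -0.44]), 3.12)
(array([  39., -251.,  110.]), array([-0.06, -0.43,  0.3 ]), 3.84) 0.5993289944681922
```

View pics/scene1.png

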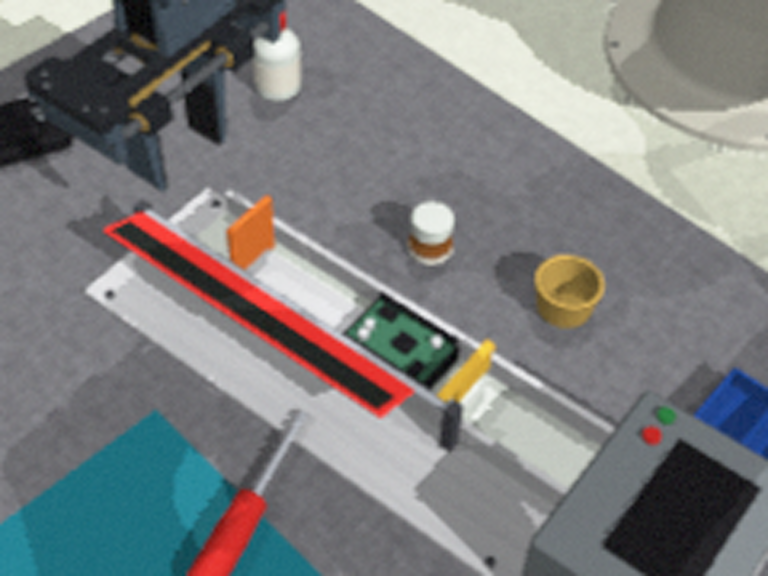

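The hand is over the inlet with both fingers straddling the rod. The press tip is at crop (150,183) and the push tip at (210,138). Next I'll check these against the projection and press in small steps, watching the force.

Run:
```python
from est import *
import cv2
print((proj("scene",np.array([w(72.5,-251,110),w(5,-251,110),w(72.5,-235,110),w(5,-235,110)]))-[150,110])*3.2)
ctrl.move_l(w(39,-251,80),vel=.1)
print(st())
for z in (72,68,65,62,58):
    ctrl.move_l(w(39,-251,z),vel=.05); ctrl.sleep(.1); print(z,st())
for n in("scene",):
    I=ctrl.read_camera(n)[130:280,160:370]
    cv2.imwrite(f"pics/{n}2.png",cv2.resize(I,None,fx=3.6,fy=3.6,interpolation=cv2.INTER_CUBIC))
```

```text
[[150.51604647 209.08155485]
 [210.87871816 159.32924869]
 [165.64877804 218.94100354]
 [225.89464795 168.49470324]]
(array([  38.9, -250.9,   79.9]), array([ 0.63, -0.04,  0.39]), 4.39)
72 (array([  39.1, -251. ,   72.2]), array([ 0.59,  0.33, -0.07]), 4.8)
68 (array([  39., -251.,   68.]), array([ 0.05, -0.42,  0.43]), 5.15)
65 (array([  39., -251.,   65.]), array([ 0.08,  0.32, -1.17]), 5.5)
62 (array([  39., -251.,   62.]), array([ 0.43, -0.07, -0.59]), 5.85)
58 (array([  39. , -251. ,   57.9]), array([ 0.69, -0.22,  0.92]), 6.2)
```

View pics/scene2.png

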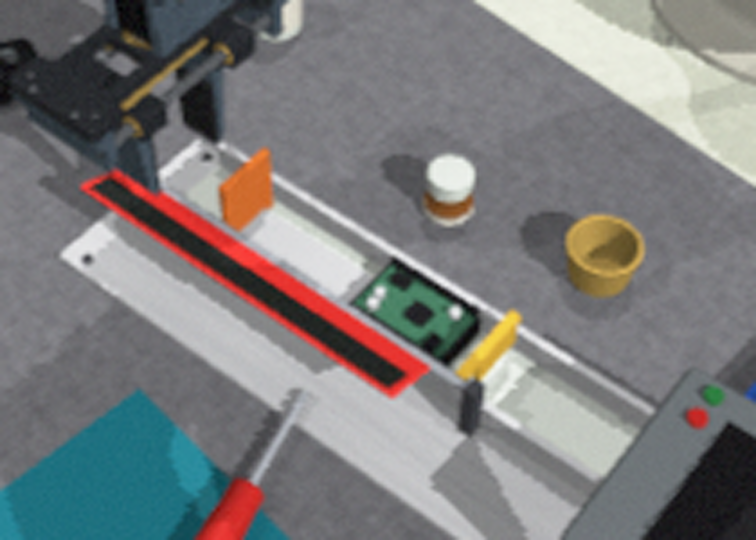

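The press finger appears above the paddle strip but is not touching yet, so the tips sit higher than the TCP when partly open. I'll keep going down until there's contact.

```bash
cat >> est.py <<'E'
def force():
    F=[]
    for _ in range(6): ctrl.sleep(.02); F.append(st()[1])
    return np.round(np.mean(F,0),2)
E
python3 - <<'E'
from est import *
import cv2
for z in range(55,27,-3):
    ctrl.move_l(w(39,-251,z),vel=.06); f=force(); print(z,f,st()[2])
    if f[2]>3: break
I=ctrl.read_camera("scene")[130:280,160:370]
cv2.imwrite(f"pics/scene3.png",cv2.resize(I,None,fx=3.6,fy=3.6,interpolation=cv2.INTER_CUBIC))
E
```

```text
55 [ 0.01 -0.11  0.1 ] 6.6
52 [-0.04  0.05  0.09] 6.95
49 [ 0.14  0.14 -0.01] 7.3
46 [0.38 0.36 0.05] 7.65
43 [-0.14  0.15 -0.16] 8.0
40 [-0.09  0.28  0.04] 8.35
37 [ 0.06 -0.28 -0.16] 8.7
34 [-0.08  0.18 -0.03] 9.05
31 [-0.03 -0.51  0.04] 9.4
28 [-0.16 -0.6   1.32] 9.75
```

View pics/scene3.png

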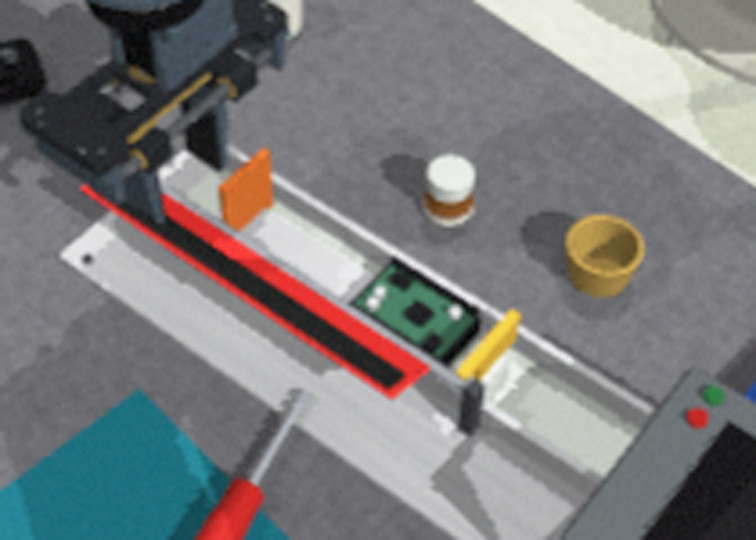

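The finger is now just touching the black strip (1.3 N at TCP z 28), with the paddle still shut. That puts the tips about 37 mm above the nominal TCP at this opening. I'll press about 25 mm further in guarded steps.

Run:
```python
from est import *
import cv2
for z in (24,20,16,12,8,5):
    ctrl.move_l(w(39,-251,z),vel=.06); f=force(); print(z,f,st()[2])
    if abs(f).max()>9: break
for n,sl in(("scene",np.s_[130:280,160:370]),):
    cv2.imwrite(f"pics/{n}4.png",cv2.resize(ctrl.read_camera(n)[sl],None,fx=3.6,fy=3.6,interpolation=cv2.INTER_CUBIC))
```

```text
24 [ 0.67 -0.5   2.18] 10.15
20 [ 0.96 -0.19  2.48] 10.5
16 [2.73 0.95 3.03] 10.85
12 [1.42 0.46 3.59] 11.2
8 [-0.66 -0.74  4.54] 11.55
5 [-1.06 -0.62  5.17] 11.9
```

View pics/scene4.png

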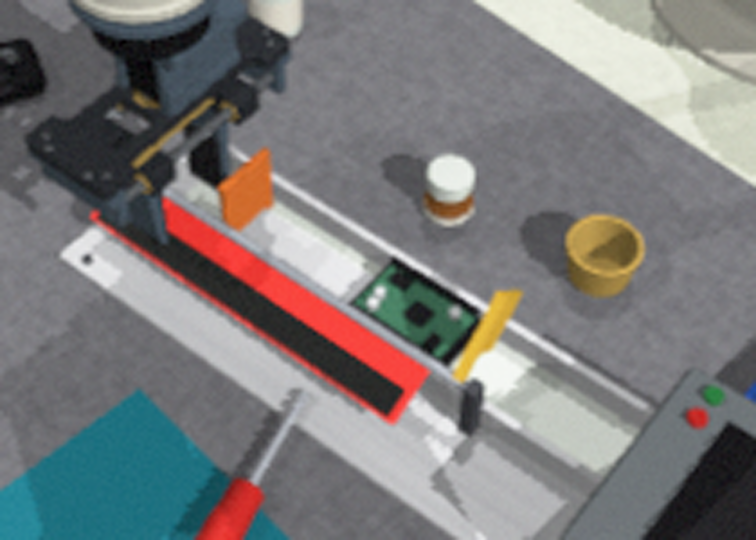

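The gate is partly up (panel tip at crop 521,292; paddle corner at 397,422) and the push finger is behind the orange plate at (212,185). I'll estimate the gate angle from those two pixels.

Run:
```python
from est import *
off=np.array([160,130])
for g in np.arange(.35,1.1,.1):
    a=g-.35
    P=[w(40+47*np.cos(a),-20,50-47*np.sin(a)), w(40-67*np.cos(g),0,50+67*np.sin(g)),w(40-67*np.cos(g)-0,0,50+67*np.sin(g))]
    print(round(g,2),np.round((proj("scene",np.array(P[:2]))-off)*3.6).tolist())
```

```text
0.35 [[389.0, 409.0], [516.0, 294.0]]
0.45 [[389.0, 412.0], [515.0, 291.0]]
0.55 [[389.0, 415.0], [513.0, 289.0]]
0.65 [[390.0, 418.0], [510.0, 288.0]]
0.75 [[392.0, 420.0], [507.0, 287.0]]
0.85 [[393.0, 421.0], [503.0, 287.0]]
0.95 [[395.0, 422.0], [499.0, 289.0]]
1.05 [[398.0, 422.0], [495.0, 291.0]]
```

Estimates put the gate at about 0.65–0.7 rad. I'll press 5 mm deeper for margin, then start pushing and monitor the forces.

Run:
```python
from est import *
import cv2
ctrl.move_l(w(39,-251,0),vel=.06); print(force(),st())
for y in (-235,-220,-200,-170,-140,-120):
    h=ctrl.move_l(w(39,y,0),vel=.06,contact_N=15); print(y,h,force(),st()[0],st()[2])
    if h: break
cv2.imwrite("pics/scene5.png",cv2.resize(ctrl.read_camera("scene")[150:310,190:400],None,fx=3.6,fy=3.6,interpolation=cv2.INTER_CUBIC))
```

```text
[ 2.06 -0.93  4.76] (array([  39.4, -251.2,    0.3]), array([ 1.82, -0.87,  4.5 ]), 12.3)
-235 False [4.64 3.7  2.87] [  39.1 -234.6   -0. ] 12.82
-220 False [4.68 3.52 2.97] [ 3.890e+01 -2.197e+02 -1.000e-01] 13.32
-200 False [4.02 3.96 3.44] [ 3.880e+01 -1.999e+02 -1.000e-01] 13.9
-170 False [3.95 2.93 3.62] [ 3.89e+01 -1.70e+02 -1.00e-01] 14.65
-140 False [4.17 3.33 3.68] [  38.9 -140.    -0. ] 15.4
-120 False [3.85 3.83 3.47] [ 3.890e+01 -1.199e+02 -1.000e-01] 15.98
```

View pics/scene5.png

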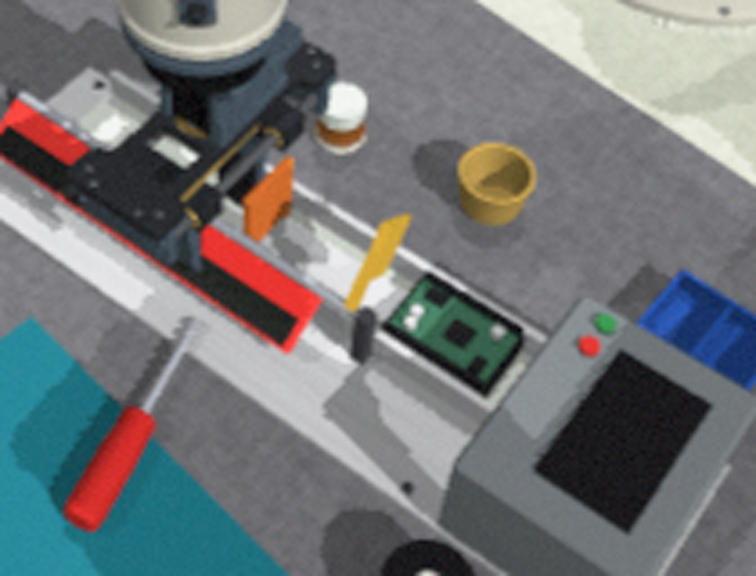

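The gate is well open, the tray has passed under it, and the plate is near crop (270,200). I'll push slowly until it meets the end stop.

Run:
```python
from est import *
h=ctrl.move_l(w(39,-86,0),vel=.03,contact_N=8); print(h,force(),st())
```

```text
True [-0.36 -0.59  6.03] (array([  39.3, -119.3,    0. ]), array([-0.79, -0.41,  5.32]), 16.43)
```

Run:
```python
from est import *
for y in (-114,-110,-107,-104,-102,-100,-98,-96,-94,-92,-90,-88):
    h=ctrl.move_l(w(39,y,0),vel=.03,contact_N=15); f=force(); print(y,h,f,st()[0],st()[2])
    if h or f[1]<-8: break
```

```text
-114 False [ 2.79 -2.42  3.71] [  39.2 -114.3    0. ] 16.85
-110 False [ 3.79 -2.25  3.78] [  39.2 -110.1    0. ] 17.23
-107 False [ 3.85 -2.11  3.6 ] [  39.1 -107.    -0. ] 17.58
-104 False [ 3.66 -5.26  3.36] [  39.1 -104.3    0. ] 17.93
-102 False [  0.7  -22.34   7.91] [  39.4 -104.1    0.4] 18.28
```

Firm stop at y ≈ -104, where the carrier should be home (expected about -102). Now I'll back off, lift, retreat and check.

Run:
```python
from est import *
import cv2
ctrl.move_l(w(39,-125,0),vel=.06); print(force(),st())
ctrl.move_l(w(39,-125,90),vel=.12); print(force(),st())
ctrl.move_l(w(39,-250,140),vel=.2); ctrl.sleep(.5); print(force(),st())
I=ctrl.read_camera("scene")
cv2.imwrite("pics/scene6.png",cv2.resize(I[150:310,190:400],None,fx=3.6,fy=3.6,interpolation=cv2.INTER_CUBIC))
for yc in (60,65,70,73): print(yc,np.round((proj("scene",np.array([w(-25,yc-156+6,70),w(25,yc-150,70)]))-[190,150])*3.6).tolist())
```

```text
[ 1.67 -3.81  4.45] (array([  39. , -125.1,    0. ]), array([ 2.03, -4.13,  4.29]), 18.92)
[-0.03  0.3   0.01] (array([  38.3, -124.8,   89.1]), array([-0.62,  0.2 ,  0.71]), 19.92)
[0.27 0.01 0.18] (array([  39., -250.,  140.]), array([-0.06, -0.24,  0.32]), 21.34)
60 [[300.0, 157.0], [255.0, 202.0]]
65 [[306.0, 160.0], [261.0, 206.0]]
70 [[312.0, 164.0], [267.0, 210.0]]
73 [[316.0, 166.0], [270.0, 212.0]]
```

View pics/scene6.png

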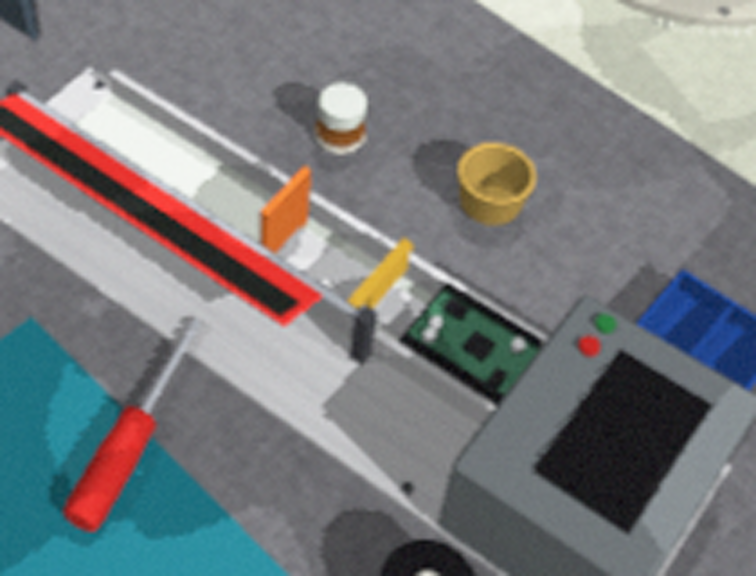

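The gate is shut. The orange plate's top edge, at crop (265,208)–(310,170), matches the home prediction, and the bystanders in view have not moved. Handing in.

```bash
python3 -c "
from bench import ctrl
print(ctrl.sign_off(),ctrl.current_t())"
```

```text
the job is handed in; nothing more can be done
the job is handed in; nothing more can be done
```

The board carrier is home against the end stop, the gate has swung shut behind it, and the job was handed in at about 21 s with the robot touching nothing.

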